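Set and lock the swinging bar of a hair-ornament display riser

TASK

The light metal display bar on the two-tier wooden riser is loose. With the fingertips only, push its upright post sideways until the bar rests against its stop peg, and then tighten the three-winged nut on its pivot: stroke the wings round clockwise (seen from above), stroke after stroke, until the nut comes up snug against its stop, without forcing it. Do not grip anything, leave the bangle, the ring box and the jar where they stand, and finish with the bar still against its peg.

Things in the scene. Friction and masses are not known exactly. Their poses are not given: they have to be found in the camera images.
- riser: Dark wooden two-tier display riser, fixed to the counter. Origin on the counter, right under the vertical pivot axis of bar and nut; x points from the upper tier to the open front, z up. Lower tier 220 (x) by 300 (y) mm, centred on the origin, top 50 mm above the counter.
- upper_edge (a point): Middle of the upper tier's front edge, 8 mm behind the pivot axis, at its top, 116 mm above the counter. The tier (96 mm deep behind this edge, 200 mm wide, 12 mm thick, underside 104 mm up) roofs over the rear half of the nut: two gilt combs 10 mm high lie at its back. Fingers can come down beside its wings only in front of this edge.
- peg_top (a point): Top of the bar's stop peg, a steel pin 10 mm in diameter standing 20 mm high on the lower tier, 76 mm from the pivot axis.
- swing_bar (a joint): Swing of the light metal bar about the pivot, rad: 0 = against the stop peg, growing counter-clockwise (from above) to 1.3. The bar points -75 deg + this angle from the riser's x (counter-clockwise positive). It is 15 mm wide, reaching 108 mm from the axis, top 58 mm above the counter; stays where left, takes about 1.5 N at the post to swing.
- post (a point): The upright post near the bar's end, 100 mm from the axis: a round rod of 12 mm diameter from z = 58 to about 100 mm above the counter, with a 16 to 25 mm wide brass blossom from z = 93 to 110 mm. This point is on the rod's axis, 80 mm above the counter.
- nut (a joint): Angle left to turn on the nut, rad: 0 = snug (dead stop), positive = loosened; clockwise from above tightens. Starts 3 to 6.5 rad loose, stays where left, takes about 2 N at a wing, sinks 0.5 mm per rad. Its three wings point -35, 85 and 205 deg + this angle from the riser's x (counter-clockwise positive).
- nut_top (a point): Middle of the top face of the brass nut's hub, on the pivot axis, 86 mm above the counter when snug. The hub is 20 mm in diameter; the fixed 10 mm steel stud rises through it to 108 mm above the counter. The three wings are upright blades 5 mm thick (7 mm at the rounded tips) reaching to 38 mm from the axis, from 13 mm below this point to 9 mm above it.
- bangle: Bystander: brass bangle, 68 mm across, 12 mm high, lying on the lower tier. Origin at the centre of its underside.
- ring_box: Bystander: black ring box, 55 by 55 by 43 mm, on the counter. Origin at the centre of its underside.
- polish: Bystander: small amber jar with a white lid, 44 mm in diameter, 75 mm high, on the counter. Origin at the centre of its underside.

How it is judged (in metres and radians):
On the way, in this order (a step that is already met when the one before it is completed fails the run):
1. the bar is pushed against its stop peg while the nut is still loose (value of joint swing_bar below 0.07 rad and value of joint nut above 0.5 rad), for 0.2 s.
2. the nut is turned clockwise until snug (value of joint nut below 0.15 rad), for 0.2 s.
At the end, for the whole second after the job is handed in: the bar is within 0.07 rad (4 deg) of its stop peg and the nut within 0.15 rad (9 deg) of snug (value of joint swing_bar below 0.07 rad and value of joint nut below 0.15 rad); the robot touches nothing.
It fails at once if the nut is gripped or forced (over 34 N between fingers and nut) (contact force between the fingers and nut above 34 N).
It fails at once if the bar is gripped or forced (over 34 N between fingers and bar) (contact force between the fingers and swing_bar above 34 N).
It fails at once if the bangle is shifted or lifted by over 15 mm (distance of bangle from where it was at the start of the episode above 0.015 m).
It fails at once if the ring box is shifted or lifted by over 15 mm (distance of ring_box from where it was at the start of the episode above 0.015 m).
It fails at once if the jar is shifted or lifted by over 15 mm (distance of polish from where it was at the start of the episode above 0.015 m).
It also fails if it takes over 72 s, if anything falls off the work surface, if the arm or the gripper's body presses on something with over 40 N, if the wrist force passes 120 N, or if a joint passes its speed limit or range.

ROBOT

A 6-joint arm with a two-finger parallel gripper is mounted at the origin on the work surface. World frame = base frame: x ahead of the robot, y to its left, z up, the work surface at z = 0. Lengths are in mm, angles in rad, forces in N, time in s.
With the tool pointing down it reaches from about 275 to 1000 mm from the base axis. Payload 8.4 kg.
Tool frame: the origin (TCP) lies midway between the tips of the shut fingers; the grasp point (between the pads) lies 19 mm behind it; y points along the fingers, z is the direction in which the jaws open and shut, and the axes are right-handed (so a half turn about y gives the same grasp; the last joint's range is limited). The gripper opens to 85 mm and grips with 20 to 120 N. Pads are 22 mm wide; open, the fingers measure 114 mm over their backs; the gripper's body (76 mm by 85 mm) begins 54 mm behind the grasp point. The pads swing forward as they close: fully open they stand 13 mm farther back than shut.
Start: joints at [-1.219, 0.353, 1.633, -0, 1.155, -0.002], TCP at [216.539, -586.292, 195.881] pointing down, gripper open.
Joint ranges: [-2.63, 2.63], [-0.92, 2.1], [0.06, 2.66], [-1.3, 4.44], [0, 2.69], [-3.02, 3.02]. Speed limits (rad/s): [2.22, 2.22, 2.79, 3.14, 3.14, 3.14].

INTERFACE

Orientations are given as [roll, pitch, yaw] about the fixed x, y, z axes, in that order (R = Rz(yaw) Ry(pitch) Rx(roll)).
In Python, from rig import r gives the robot as it stands. The module is installed in compiled form; this text tells all that it offers.
- The arm moves only by the tool apply_moves, never from a script. Its argument "plan" is text: rows parted by semicolons, each of 7 numbers parted by spaces: the shift along the tool's x, y, z in cm, then the turn, a rotation vector about the tool's x, y, z in degrees, then the closure, from 0 (fully open) to 1 (shut). A call has 1 to 20 rows; each row shifts and turns the pose as measured when the row begins, along the tool's axes as they then stand; what a row does not reach is not made up. A row lasts 1/10 s, in which the tool goes at most 50 mm and 8.59 degrees, less where a joint would pass 70% of its speed; a pose out of reach is approached as far as the arm can. A call is refused whole if a number of a shift passes 5 or a number of a turn 8.59, either way. A call with a gripper value outside its range is refused whole. The fingers move at their own pace and stop on an object; "squeeze" is the grip in N (left out, the last holds). Time passes only in rows, so rows that do not move let the fingers close. It gives the time, the measured TCP pose, the force and the opening at its end, in the units of the state.
- r.sense(): the state, without advancing time (a new reading comes with each control period).
- r.grab_frame(name): name is "scene" or "top" or "wrist"; returns the picture (420x560x3 uint8, blue, green, red); there is no depth.
- r.get_calibration(name): a dict with "vertical_fov" (degrees; the focal length in pixels is half the picture's height over the tangent of half this angle, whatever the lens; pixels are square), "cx", "cy" (the principal point, pixels), "R" (3x3) and "t" (3): a world point X has camera coordinates R X + t; the wrist camera has in their place "hand_eye" (4x4, takes a point from camera to tool coordinates, whose origin is the TCP and whose axes are the tool frame's). Camera axes: x right, y down, z forward; pixel columns grow to the right and rows downward; lengths in mm; the calibration is good to about 2 mm. A picture is of the moment at which its call begins: read the wrist's pose just before it. get_calibration takes no time and is no camera call.
- r.sign_off(): hands the job in, once; it reports no verdict.
The state is a dict: "clock": time; "qpos": joint angles; "qvel": joint speeds; "joint_efforts": joint torques, N m; "eef_pos": TCP position; "tcp_rot": TCP orientation; "contact_force": force on the tool from outside, world axes, zero at the start; "wrist_torque": the same for the moment, N m; "opening": opening from 0.0 (shut) to 1.0 (fully open).
Only numpy, scipy, OpenCV 4.12 (cv2) and the standard library are available. Lean on these libraries where they do the work, as an engineer would, in place of code of your own. Each camera call takes 0.05 s, during which the arm holds its last target. There are 200 camera calls.

## Working session

There is one attempt and no reset: what is moved stays moved. The work goes in short steps, Python scripts to look and compute and a tool call to move; the robot and the scene stay as the last step left them, time stands still between calls to the robot, and variables do not carry over. Pictures are saved under pics/ and viewed, about 8 in all and at most 12, crops included, and the job is handed in when it is done.

Besides the shell and the picture viewer there is one more tool, called as name(argument=value, ...) on one line, values as JSON. apply_moves: Moves the arm, as the interface text tells. Its arguments: {"type":"object","properties":{"plan":{"type":"string"},"squeeze":{"type":"number"}},"required":["plan"]}

```bash
mkdir -p pics
python3 - <<'E'
from rig import r
import cv2,numpy as np
s=r.sense();print(s)
for n in("scene","top","wrist"):
    cv2.imwrite(f"pics/{n}0.png",r.grab_frame(n));print(n,r.get_calibration(n))
a=cv2.imread("pics/scene0.png");b=cv2.imread("pics/top0.png")
E
```

```text
{'clock': 0.0, 'qpos': array([-1.21935903e+00,  3.53660548e-01,  1.63416299e+00, -7.22312375e-06,
        1.15521347e+00, -2.40964828e-03]), 'qvel': array([-9.24343742e-04, -5.21729514e-04, -2.42815590e-04, -7.58454445e-05,
        7.65469359e-04, -6.04657959e-04]), 'joint_efforts': array([ 8.27227541e-04, -6.05242181e+01, -3.42076993e+01, -4.56308680e-05,
        9.58556804e-03,  2.46611427e-05]), 'eef_pos': array([ 216.37079376, -585.76578856,  195.14163648]), 'tcp_rot': array([-1.57224070e+00, -3.12367519e-06, -2.78774279e+00]), 'contact_force': array([0.30056067, 0.21827803, 0.18862386]), 'wrist_torque': array([ 0.06977335, -0.06643097, -0.03340297]), 'opening': 0.9984165021473163}
scene {'vertical_fov': 53.035948970486054, 'cx': 285.4045628449323, 'cy': 214.1711692532387, 'R': array([[ 0.16407411,  0.98644527,  0.00232847],
       [ 0.55800576, -0.09086532, -0.8248473 ],
       [-0.81345513,  0.13663539, -0.56535079]]), 't': array([-190.05862763, -263.33026074, 1474.1549283 ])}
top {'vertical_fov': 50.601272872727975, 'cx': 286.1722559532505, 'cy': 216.3156674172532, 'R': array([[ 0.02135467, -0.99968928, -0.01285784],
       [-0.99533997, -0.02004862, -0.0943207 ],
       [ 0.09403361,  0.01481211, -0.99545883]]), 't': array([ 99.68522274, 628.45041373, 906.72834068])}
wrist {'vertical_fov': 62.78802624402327, 'cx': 281.97930046005365, 'cy': 207.82030122595197, 'hand_eye': array([[-1.14966202e-03,  9.47485074e-01,  3.19797926e-01,
        -8.36544624e+01],
       [ 1.70058976e-04, -3.19797948e-01,  9.47485749e-01,
        -1.77403445e+02],
       [ 9.99999325e-01,  1.14367289e-03,  2.06531214e-04,
         2.91038304e-01],
       [ 0.00000000e+00,  0.00000000e+00,  0.00000000e+00,
         1.00000000e+00]])}
```

View pics/top0.png

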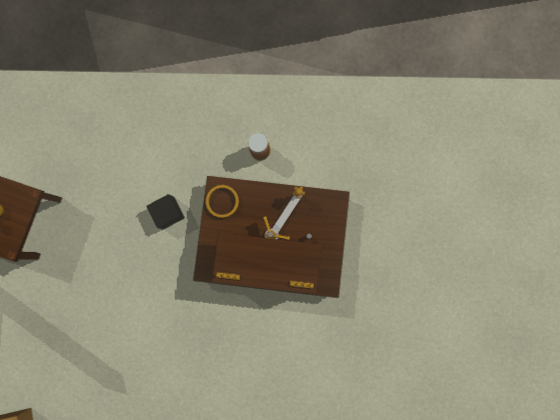

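View pics/scene0.png

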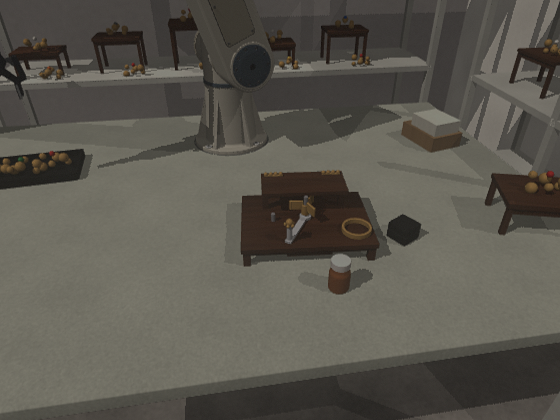

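```bash
cat > h.py <<'E'
import numpy as np,cv2
from rig import r
def ray(n,u,v):
    c=r.get_calibration(n);f=210/np.tan(np.radians(c["vertical_fov"]/2))
    d=np.array([(u-c["cx"])/f,(v-c["cy"])/f,1])
    R=c["R"];return -R.T@c["t"],R.T@d
def onz(n,u,v,z):
    o,d=ray(n,u,v);return o+d*(z-o[2])/d[2]
def proj(n,X):
    c=r.get_calibration(n);f=210/np.tan(np.radians(c["vertical_fov"]/2))
    p=c["R"]@np.array(X)+c["t"];return f*p[0]/p[2]+c["cx"],f*p[1]/p[2]+c["cy"]
E
python3 - <<'E'
from h import *
b=cv2.imread("pics/top0.png");c=cv2.resize(b[165:310,180:365],None,fx=4.3,fy=4.1,interpolation=cv2.INTER_CUBIC)
cv2.imwrite("pics/topc.png",np.clip(c*1.6,0,255).astype('uint8'))
for u,v in((207,177),(350,191),(339,297),(195,283)): print(onz("top",u,v,50).round(1))
for nm,u,v,z in(("stud",270,234,100),("blossom",299,191,105),("peg",309,236.5,70),("bangle",222,201,56),("box",166,212,43),("jar",258,142,75)): print(nm,onz("top",u,v,z).round(1))
E
```

```text
[703.5 279.4  50. ]
[679.7 -18.7  50. ]
[462.3   1.8  50. ]
[483.9 295.6  50. ]
stud [584.5 142.4 100. ]
blossom [669.3  87.6 105. ]
peg [582.7  65.4  70. ]
bangle [652.9 245.3  56. ]
box [629.1 363.8  43. ]
jar [773.3 172.8  75. ]
```

View pics/topc.png

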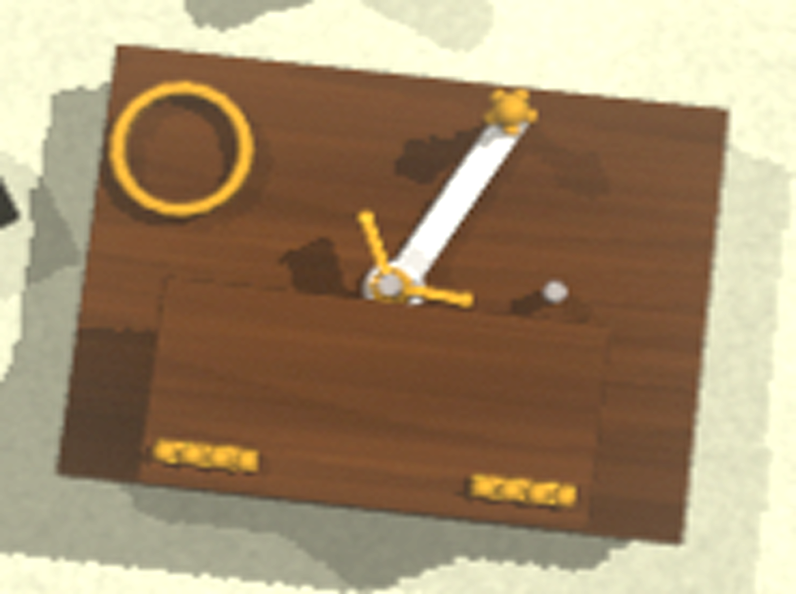

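apply_moves(plan="-3.4 0 -2.5 0 0 0 1;-3.4 0 -2.5 0 0 0 1;-3.4 0 -2.5 0 0 0 1;-3.4 0 -2.5 0 0 0 1;-3.4 0 -2.5 0 0 0 1;-3.4 0 -2.5 0 0 0 1;-3.4 0 -2.5 0 0 0 1;-3.4 0 -2.5 0 0 0 1;-3.4 0 -2.5 0 0 0 1;-3.4 0 -2.5 0 0 0 1;-3.4 0 -2.5 0 0 0 1;-3.4 0 -2.5 0 0 0 1;-3.4 0 -2.5 0 0 0 1;-3.4 0 -2.5 0 0 0 1;-3.4 0 -2.5 0 0 0 1;-3.4 0 -2.5 0 0 0 1;-3.4 0 -2.5 0 0 0 1;0 0 0 0 8.3 0 1;0 0 0 0 8.3 0 1;0 0 0 0 8.3 0 1", squeeze=20)

```text
clock: 2.15
eef_pos: [625.1, 39.2, 191.1]
tcp_rot: [-1.572, -0.003, 3.047]
contact_force: [0.3, 0.6, 1.0]
opening: 0.003
```

```bash
cat >> h.py <<'E'
from scipy.spatial.transform import Rotation as Ro
O=np.array([583,141,0.]);YAW=np.radians(-4.6);RR=Ro.from_euler('z',YAW).as_matrix()
def st(*targets):
    """riser-frame pose and the shift (cm, tool axes) to each target (riser mm)"""
    s=r.sense();T=Ro.from_euler('xyz',s["tcp_rot"]).as_matrix();p=s["eef_pos"]
    print("t",round(s["clock"],2),"riser",(RR.T@(p-O)).round(1),"rot",np.degrees(s["tcp_rot"]).round(1),"F",(RR.T@s["contact_force"]).round(1),"op",round(s["opening"],2))
    for g in targets: print(g,"->",(T.T@(O+RR@np.array(g,float)-p)/10).round(2))
def wproj(s,X):
    c=r.get_calibration("wrist");f=210/np.tan(np.radians(c["vertical_fov"]/2))
    T=np.eye(4);T[:3,:3]=Ro.from_euler('xyz',s["tcp_rot"]).as_matrix();T[:3,3]=s["eef_pos"]
    M=T@c["hand_eye"];p=M[:3,:3].T@(np.array(X)-M[:3,3]);return f*p[0]/p[2]+c["cx"],f*p[1]/p[2]+c["cy"]
def wray(s,u,v,z):
    c=r.get_calibration("wrist");f=210/np.tan(np.radians(c["vertical_fov"]/2))
    T=np.eye(4);T[:3,:3]=Ro.from_euler('xyz',s["tcp_rot"]).as_matrix();T[:3,3]=s["eef_pos"]
    M=T@c["hand_eye"];d=M[:3,:3]@np.array([(u-c["cx"])/f,(v-c["cy"])/f,1]);o=M[:3,3]
    return o+d*(z-o[2])/d[2]
E
python3 -c "
from h import *
st((95,-2,195),(95,-2,76))
cv2.imwrite('pics/w1.png',r.grab_frame('wrist'))"
```

```text
t 2.15 riser [ 50.1 -98.1 191.1] rot [-90.1  -0.2 174.6] F [0.3 0.6 1. ] op 0.0
(95, -2, 195) -> [-4.35 -0.39 -9.67]
(95, -2, 76) -> [-4.38 11.51 -9.66]
```

View pics/w1.png

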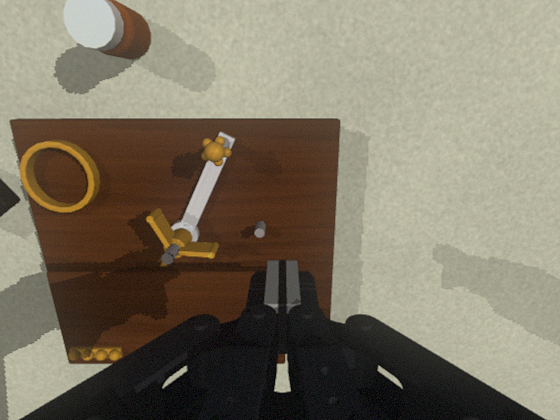

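```bash
python3 -c "
from h import *
s=r.sense()
f=lambda p:(RR.T@(p-O)).round(1)
for n,u,v,z in (('cornR',339,119,50),('cornL',12,120,50),('stud',167,256,108),('peg',260,231,70),('bloss',215,150,106),('w1tip',152,215,97),('w2tip',217,251,97),('edgeL',48,271,116),('edgeR',314,265,116)): print(n,f(wray(s,u,v,z)))
"
```

```text
cornR [ 108.7 -150.3   50. ]
cornL [114.5 143.8  50. ]
stud [  4.8  -0.3 108. ]
peg [ 10.  -76.3  70. ]
bloss [ 92.4 -47.8 106. ]
w1tip [37.7 11.5 97. ]
w2tip [  3.2 -40.2  97. ]
edgeL [ -2.7  96.9 116. ]
edgeR [  -2. -123.  116.]
```

apply_moves(plan="-2.2 0 -4.5 0 0 0 1;-2.2 0 -4.5 0 0 0 1;-0.4 0 -1.5 0 0 0 1;0 0 0 0 0 0 1")

```text
clock: 2.6
eef_pos: [683.8, 139.5, 189.8]
tcp_rot: [-1.571, -0.005, 3.045]
contact_force: [0.4, -0.8, -0.0]
opening: -0.002
```

```bash
sed -i 's/O=np.array(\[583,141,0.\]);YAW=np.radians(-4.6)/O=np.array([586.5,140,0.]);YAW=np.radians(-5)/' h.py; python3 -c "
from h import *
st((92,0,76))"
```

```text
t 2.6 riser [ 97.    8.  189.8] rot [-90.   -0.3 174.4] F [ 0.4 -0.8 -0. ] op -0.0
(92, 0, 76) -> [ 0.43 11.38  0.81]
```

apply_moves(plan="0.2 4 0.4 0 0 0 1;0.2 4 0.4 0 0 0 1;0 3 0 0 0 0 1;0 0.4 0 0 0 0 1;-0.2 0 1.2 0 0 0 1;-0.2 0 1.2 0 0 0 1;-0.1 0 1.2 0 0 0 1;0 0 0 0 0 0 1")

```text
clock: 3.4
eef_pos: [680.3, 85.7, 78.9]
tcp_rot: [-1.57, 0.001, 3.053]
contact_force: [-1.2, -0.2, 0.0]
opening: 0.006
```

```bash
python3 -c "
from h import *
st((84,-60,76),(68,-77,76))"
```

```text
t 3.4 riser [ 98.2 -45.9  78.9] rot [-89.9   0.  174.9] F [-1.2 -0.3  0. ] op 0.01
(84, -60, 76) -> [1.41 0.29 1.41]
(68, -77, 76) -> [3.01 0.29 3.11]
```

apply_moves(plan="0.7 0.1 0.7 0 0 0 1;0.7 0.1 0.7 0 0 0 1;0.8 0 0.8 0 0 0 1;0.8 0 0.8 0 0 0 1;0 0 0 0 0 0 1")

```text
clock: 3.9
eef_pos: [645.6, 55.8, 79.2]
tcp_rot: [-1.57, 0.004, 3.052]
contact_force: [-0.0, 0.3, 0.0]
opening: -0.003
```

```bash
python3 -c "
from h import *
st((48,-91,76))
s=r.sense()
cv2.imwrite('pics/w2.png',r.grab_frame('wrist'))"
```

```text
t 3.9 riser [ 66.2 -78.7  79.2] rot [-90.    0.2 174.9] F [-0.1  0.3  0. ] op -0.0
(48, -91, 76) -> [1.82 0.32 1.23]
```

View pics/w2.png

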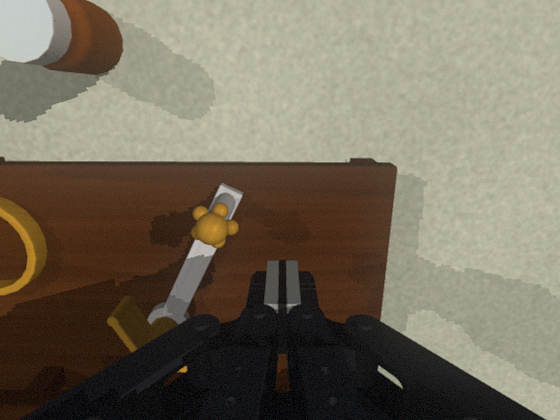

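```bash
python3 -c "
from h import *
s=r.sense()
f=lambda p:(RR.T@(p-O)).round(1)
print(wproj(s,s['eef_pos']))
for n,u,v,z in (('cornR',396,165,50),('edge',200,163,50),('bloss',212,228,106),('barend',230,186,58),('hub58',168,312,58)): print(n,f(wray(s,u,v,z)))
b=r.grab_frame('top');cv2.imwrite('pics/top2.png',cv2.resize(b[165:310,180:365],None,fx=4,fy=4,interpolation=cv2.INTER_CUBIC))
"
```

```text
(np.float64(282.3332251833026), np.float64(247.58523601520602))
cornR [ 108.3 -147.5   50. ]
edge [109.6 -28.2  50. ]
bloss [ 89.5 -45.  106. ]
barend [ 97.3 -47.   58. ]
hub58 [ 9.1 -0.7 58. ]
```

View pics/top2.png

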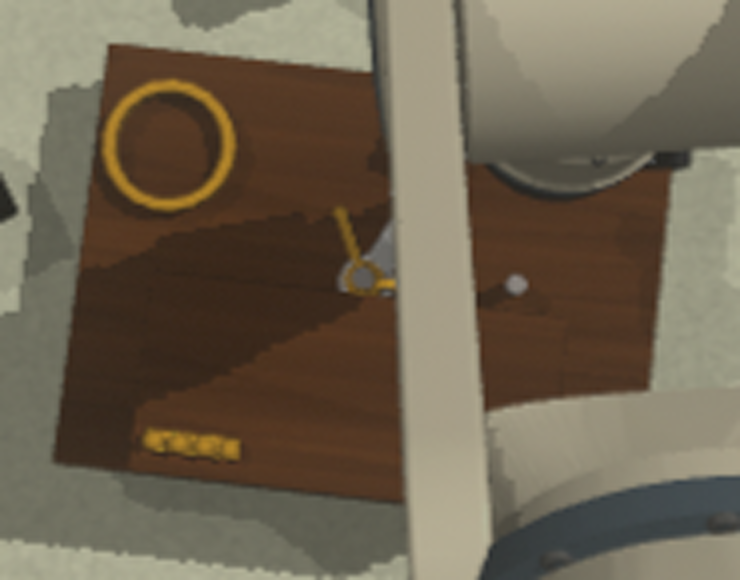

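```bash
python3 -c "
from h import *
s=r.sense()
print(proj('scene',s['eef_pos']),proj('scene',s['eef_pos']+[0,0,54]),proj('scene',O+RR@[89.5,-45,110]),proj('scene',O+RR@[89.5,-45,58]),proj('scene',O+[0,0,108]))
b=r.grab_frame('scene');cv2.imwrite('pics/sc2.png',cv2.resize(b[130:270,200:400],None,fx=4,fy=4,interpolation=cv2.INTER_CUBIC))
"
```

```text
(np.float64(272.5121375077735), np.float64(226.6761774000175)) (np.float64(272.12506430232196), np.float64(205.81071360499539)) (np.float64(288.56951707357257), np.float64(220.32526374887797)) (np.float64(288.41072704053306), np.float64(240.0312041059722)) (np.float64(305.023609341848), np.float64(197.48679290596573))
```

View pics/sc2.png

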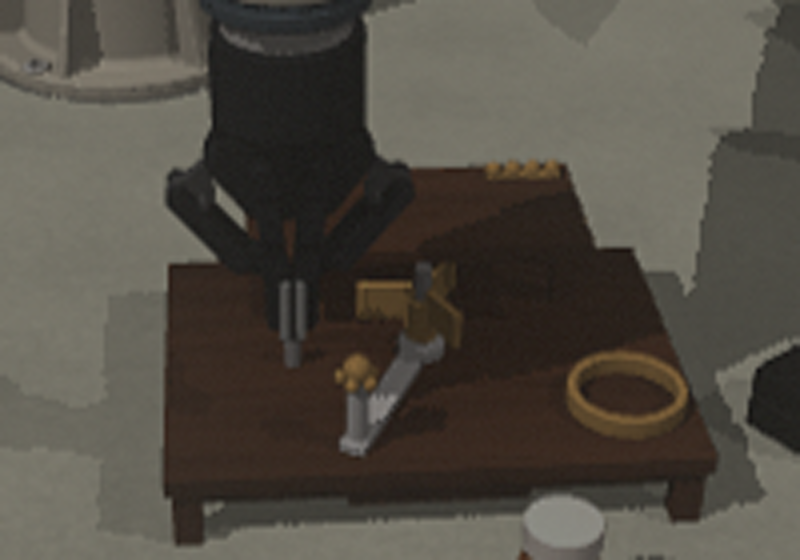

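apply_moves(plan="-1.5 -0.8 -1.5 0 0 0 1;-1.5 -0.8 -1.5 0 0 0 1;0 0 -2.5 0 0 0 1;0.2 0 -2.5 0 0 0 1;0 1.2 0 0 0 0 1;0 2 0 0 0 0 1;0 1.5 0 0 0 0 1;0 0 0 0 0 0 1")

```text
clock: 4.85
eef_pos: [686.4, 138.7, 46.3]
tcp_rot: [-1.572, 0.007, 3.055]
contact_force: [-0.1, -0.7, -1.1]
opening: 0.001
```

```bash
python3 -c "
from h import *
s=r.sense();st((92,2,40))
print(np.array(proj('scene',s['eef_pos']))*4-[800,520],np.array(proj('scene',s['eef_pos']+[0,0,40]))*4-[800,520])
a=r.grab_frame('scene')[130:270,200:400];a=cv2.resize(a,None,fx=3,fy=3,interpolation=cv2.INTER_CUBIC)
w=r.grab_frame('wrist')[100:400,180:380]
h=max(a.shape[0],w.shape[0]);o=np.zeros((h,800,3),'uint8');o[:a.shape[0],:600]=a;o[:300,600:]=w;cv2.imwrite('pics/c3.png',o)
"
```

```text
t 4.85 riser [99.7  7.4 46.3] rot [-90.1   0.4 175. ] F [ 0.  -0.7 -1.1] op 0.0
(92, 2, 40) -> [0.77 0.62 0.54]
[451.81799089 464.42170999] [454.80780387 404.98887624]
```

View pics/c3.png

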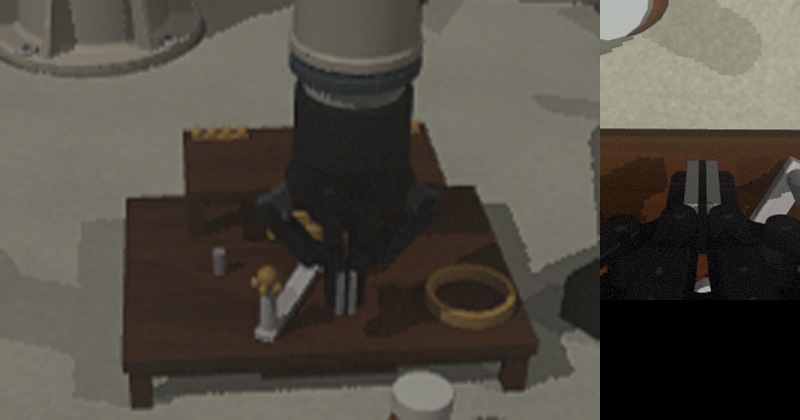

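apply_moves(plan="0 0.6 0.5 0 0 0 1;0.2 0 0.8 0 0 0 1;0 0 0.8 0 0 0 1;0 0 0.8 0 0 0 1;0 0 0.8 0 0 0 1;0.2 0 0.8 0 0 0 1;0.5 0 0.8 0 0 0 1;0.6 0 0.6 0 0 0 1")

```text
clock: 5.75
eef_pos: [669.7, 75.4, 45.1]
tcp_rot: [-1.574, 0.017, 3.053]
contact_force: [3.3, -0.8, -1.0]
opening: -0.0
```

```bash
python3 -c "
from h import *
st((84,-60,40),(68,-77,40))"
```

```text
t 5.75 riser [ 88.5 -57.1  45.1] rot [-90.2   1.  174.9] F [ 3.3 -0.5 -1. ] op -0.0
(84, -60, 40) -> [0.46 0.5  0.3 ]
(68, -77, 40) -> [2.06 0.47 2.  ]
```

apply_moves(plan="0.7 0.2 0.7 0 0 0 1;0.7 0.1 0.6 0 0 0 1;0.7 0.1 0.6 0 0 0 1;0.7 0 0.5 0 0 0 1;0.6 0 0.4 0 0 0 1")

```text
clock: 6.25
eef_pos: [630.1, 48.2, 40.6]
tcp_rot: [-1.574, 0.018, 3.053]
contact_force: [1.2, 0.7, 0.6]
opening: 0.001
```

```bash
python3 -c "
from h import *
st((48,-91,40))
cv2.imwrite('pics/w4.png',r.grab_frame('wrist'))
"
```

```text
t 6.25 riser [ 51.5 -87.6  40.6] rot [-90.2   1.  174.9] F [1.2 0.8 0.6] op 0.0
(48, -91, 40) -> [0.35 0.05 0.34]
```

View pics/w4.png

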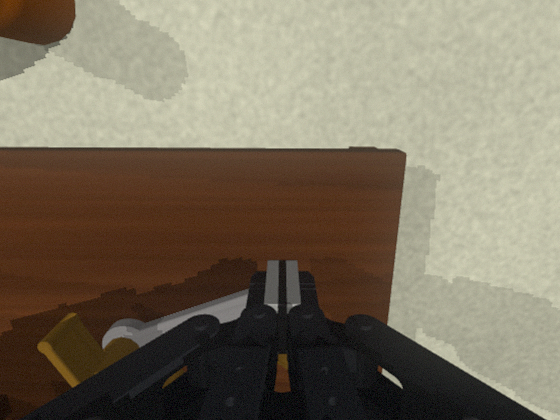

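apply_moves(plan="0.3 0 0.2 0 0 0 1;0.3 0 0.1 0 0 0 1;0.3 0 0.1 0 0 0 1")

```text
clock: 6.6
eef_pos: [619.5, 44.4, 40.4]
tcp_rot: [-1.574, 0.018, 3.053]
contact_force: [8.0, 1.3, -1.0]
opening: -0.002
```

apply_moves(plan="0.2 0 0.1 0 0 0 1;0.2 0 0.1 0 0 0 1")

```text
clock: 6.8
eef_pos: [620.1, 43.9, 41.3]
tcp_rot: [-1.576, 0.027, 3.053]
contact_force: [9.6, 3.4, -4.6]
opening: -0.003
```

apply_moves(plan="-0.8 0 0 0 0 0 1;-1 0 0 0 0 0 1;0 -3 0 0 0 0 1;0 -3 0 0 0 0 1;0 0 -4 0 0 0 1;1.5 0 -4 0 0 0 1;1.5 0 -4 0 0 0 1;1 0 -0.5 0 0 0 1;0 0 0 0 0 0 1")

```text
clock: 7.7
eef_pos: [610.1, 173.0, 102.7]
tcp_rot: [-1.575, 0.022, 3.051]
contact_force: [-0.5, -0.8, -0.6]
opening: -0.003
```

```bash
python3 -c "
from h import *
st((12,38,95),(12,38,48))
cv2.imwrite('pics/w5.png',r.grab_frame('wrist'))
"
```

```text
t 7.7 riser [ 20.6  35.  102.7] rot [-90.2   1.2 174.8] F [-0.4 -0.8 -0.6] op -0.0
(12, 38, 95) -> [ 0.88  0.76 -0.3 ]
(12, 38, 48) -> [ 0.98  5.45 -0.28]
```

View pics/w5.png

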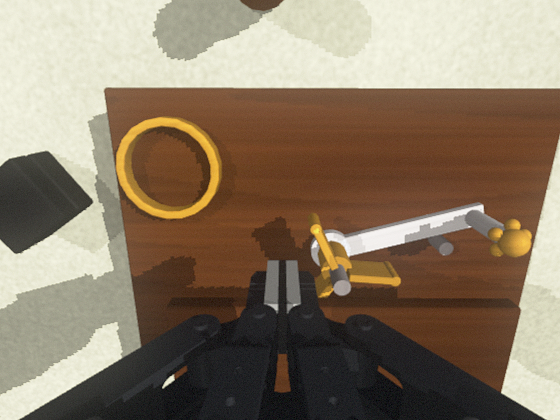

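```bash
cat >> h.py <<'E'
def wings(s,img):
    """wing angles (riser deg): brass mask sampled on ring r=22..36 at wing top height, visible front half"""
    hsv=cv2.cvtColor(img,cv2.COLOR_BGR2HSV);out=[]
    for a in range(-110,100,3):
        n=0
        for rad in (24,28,32,35):
            p=O+RR@np.array([rad*np.cos(np.radians(a)),rad*np.sin(np.radians(a)),96.])
            u,v=wproj(s,p);u,v=int(round(u)),int(round(v))
            if 0<=u<560 and 0<=v<420:
                h,sa,va=hsv[v,u];n+=(14<h<28 and sa>150 and va>100)
        out.append((a,n))
    return [x for x in out if x[1]>=2]
E
python3 -c "
from h import *
s=r.sense()
f=lambda p:(RR.T@(p-O)).round(1)
im=cv2.imread('pics/w5.png')
for n,u,v,z in (('stud',342,288,108),('w1tip',315,217,97),('w2tip',398,279,97),('bloss',513,238,108),('peg',446,248,70)): print(n,f(wray(s,u,v,z)))
for u,v in ((313,225),(390,275)): print(cv2.cvtColor(im,cv2.COLOR_BGR2HSV)[v,u])
print(wings(s,im))
"
```

```text
stud [ -1.4   0.6 108. ]
w1tip [37.7 16.1 97. ]
w2tip [ -1.7 -34.8  97. ]
bloss [ 29.3 -90.6 108. ]
peg [  6.5 -74.6  70. ]
[ 19 186 210]
[ 18 161 139]
[(-101, np.int64(4)), (-98, np.int64(4)), (-95, np.int64(4)), (-92, np.int64(4)), (-89, np.int64(3)), (-86, np.int64(3)), (-83, np.int64(3)), (-80, np.int64(2)), (22, np.int64(4)), (25, np.int64(4)), (28, np.int64(4)), (31, np.int64(4))]
```

apply_moves(plan="0.6 0.8 -0.5 0 0 0 1;0.2 2 0 0 0 0 1;0 2 0 0 0 0 1;0 0.7 0 0 0 0 1")

```text
clock: 8.15
eef_pos: [606.4, 175.1, 45.9]
tcp_rot: [-1.575, 0.024, 3.046]
contact_force: [0.6, 0.0, 0.1]
opening: -0.004
```

```bash
python3 -c "
from h import *
st((12,38,48),(30,18,48),(33,-5,48))
"
```

```text
t 8.15 riser [16.8 36.7 45.9] rot [-90.3   1.4 174.5] F [0.6 0.1 0.1] op -0.0
(12, 38, 48) -> [ 0.47 -0.22 -0.13]
(30, 18, 48) -> [-1.34 -0.19  1.86]
(33, -5, 48) -> [-1.66 -0.19  4.16]
```

apply_moves(plan="-0.1 0 0.8 0 0 0 1;-0.4 0 0.6 0 0 0 1;-0.4 0 0.6 0 0 0 1;-0.4 0 0.5 0 0 0 1;-0.4 0 0.5 0 0 0 1;0 0 0.7 0 0 0 1;0.2 0 0.6 0 0 0 1")

```text
clock: 8.85
eef_pos: [620.1, 126.1, 47.3]
tcp_rot: [-1.576, 0.026, 3.043]
contact_force: [1.8, 0.0, -0.3]
opening: 0.001
```

```bash
python3 -c "
from h import *
st((27,-14,47),(20,-24,47))
s=r.sense();im=r.grab_frame('wrist');print(wings(s,im));cv2.imwrite('pics/w6.png',im)
"
```

```text
t 8.85 riser [ 34.7 -10.9  47.3] rot [-90.3   1.5 174.3] F [ 1.8  0.2 -0.3] op 0.0
(27, -14, 47) -> [0.77 0.01 0.32]
(20, -24, 47) -> [ 1.46 -0.01  1.32]
[]
```

apply_moves(plan="0.5 0 0.4 0 0 0 1;0.5 0 0.4 0 0 0 1;0.4 0 0.4 0 0 0 1;0 0 0 0 0 0 1")

```text
clock: 9.3
eef_pos: [603.1, 113.8, 47.2]
tcp_rot: [-1.577, 0.027, 3.042]
contact_force: [1.1, 1.7, 0.9]
opening: 0.0
```

```bash
python3 -c "
from h import *
st((20,-24,47))
s=r.sense();im=r.grab_frame('wrist');print(wings(s,im));cv2.imwrite('pics/w7.png',im)
"
```

```text
t 9.3 riser [ 18.8 -24.6  47.2] rot [-90.3   1.5 174.3] F [0.9 1.8 0.9] op 0.0
(20, -24, 47) -> [-0.12  0.03 -0.06]
[(16, np.int64(2)), (19, np.int64(3)), (22, np.int64(4)), (25, np.int64(4)), (28, np.int64(4)), (31, np.int64(4)), (34, np.int64(4)), (37, np.int64(4)), (40, np.int64(4)), (43, np.int64(4)), (46, np.int64(4)), (49, np.int64(4))]
```

View pics/w7.png

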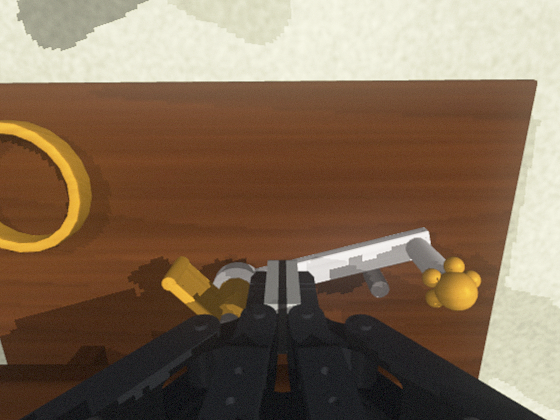

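```bash
python3 -c "
from h import *
s=r.sense()
p=RR.T@(wray(s,167,284,96.5)-O);print(p,np.degrees(np.arctan2(p[1],p[0])))
"
```

```text
[24.22321278 24.40982331 96.5       ] 45.21984938583804
```

apply_moves(plan="0.3 0 0.3 0 0 0 1;0.3 0 0 0 0 0 1;-0.6 0 0 0 0 0 1;0 -3 0 0 0 0 1;0 -3 0 0 0 0 1;0 0 -3.5 0 0 0 1;0.5 0 -3.4 0 0 0 1;0 0 0 0 0 0 1")

```text
clock: 10.15
eef_pos: [603.8, 180.1, 109.3]
tcp_rot: [-1.574, 0.024, 3.041]
contact_force: [-0.3, -0.1, -0.2]
opening: -0.002
```

```bash
python3 -c "
from h import *
st((9,42,105),(9,42,47))
s=r.sense();im=r.grab_frame('wrist');print(wings(s,im));cv2.imwrite('pics/w8.png',im)
"
```

```text
t 10.15 riser [ 13.7  41.5 109.3] rot [-90.2   1.4 174.2] F [-0.3 -0.1 -0.2] op -0.0
(9, 42, 105) -> [ 0.48  0.42 -0.05]
(9, 42, 47) -> [ 0.62  6.22 -0.02]
[(-95, np.int64(4)), (-92, np.int64(4)), (-89, np.int64(4)), (-86, np.int64(3)), (-83, np.int64(3)), (-80, np.int64(3)), (-77, np.int64(2)), (-74, np.int64(2)), (31, np.int64(4)), (34, np.int64(4)), (37, np.int64(4)), (40, np.int64(4))]
```

apply_moves(plan="0.3 2 0 0 0 0 1;0 2 0 0 0 0 1;0 2 0 0 0 0 1;0 0.2 0 0 0 0 1;-0.4 0 0.8 0 0 0 1;-0.5 0 0.8 0 0 0 1;-0.5 0 0.6 0 0 0 1;-0.4 0 0.5 0 0 0 1;-0.4 0 0.5 0 0 0 1")

```text
clock: 11.1
eef_pos: [623.2, 138.5, 48.0]
tcp_rot: [-1.572, 0.024, 3.041]
contact_force: [-0.3, 2.5, -0.0]
opening: 0.0
```

```bash
python3 -c "
from h import *
st((34,3,47),(34,-11,47))
"
```

```text
t 11.1 riser [36.7  1.7 48. ] rot [-90.1   1.4 174.2] F [-0.5  2.5 -0. ] op 0.0
(34, 3, 47) -> [ 0.27  0.09 -0.13]
(34, -11, 47) -> [0.25 0.09 1.27]
```

apply_moves(plan="0 0 0.3 0 0 0 1;0.1 0 0.3 0 0 0 1")

```text
clock: 11.3
eef_pos: [623.9, 131.5, 49.1]
tcp_rot: [-1.573, 0.027, 3.04]
contact_force: [0.8, 0.9, 0.4]
opening: -0.001
```

apply_moves(plan="0.1 0 0.3 0 0 0 1;0.1 0 0.3 0 0 0 1")

```text
clock: 11.5
eef_pos: [621.6, 125.7, 49.3]
tcp_rot: [-1.574, 0.029, 3.04]
contact_force: [2.3, 9.2, -3.0]
opening: 0.003
```

apply_moves(plan="0.1 0 0.3 0 0 0 1;0.1 0 0.3 0 0 0 1")

```text
clock: 11.7
eef_pos: [621.1, 124.4, 49.6]
tcp_rot: [-1.582, 0.033, 3.038]
contact_force: [5.3, 17.4, -7.0]
opening: -0.001
```

apply_moves(plan="-0.3 0 -0.5 0 0 0 1;-0.2 0 -0.3 0 0 0 1;0 -3 0 0 0 0 1;0 -4 0 0 0 0 1;-4 -2 4 0 0 0 1;-4 0 4 0 0 0 1;0 0 0 0 0 0 1")

```text
clock: 12.4
eef_pos: [686.5, 51.2, 140.6]
tcp_rot: [-1.577, 0.029, 3.044]
contact_force: [-0.1, 1.4, 0.7]
opening: -0.002
```

```bash
python3 -c "
from h import *
st()
s=r.sense();im=r.grab_frame('wrist');print(wings(s,im));cv2.imwrite('pics/w9.png',im)
"
```

```text
t 12.4 riser [107.4 -79.7 140.6] rot [-90.4   1.7 174.4] F [-0.2  1.4  0.7] op -0.0
[]
```

View pics/w9.png

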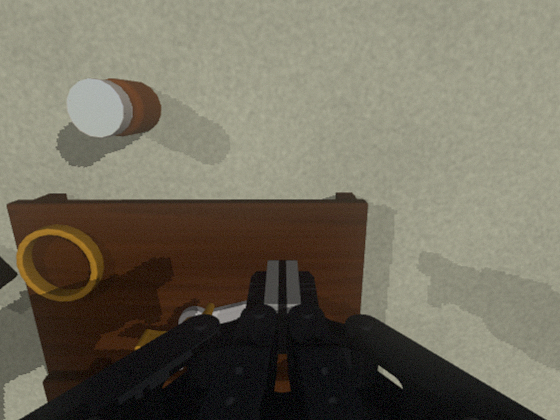

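apply_moves(plan="2.5 -2.5 1 0 0 0 1;2.5 -2.5 1 0 0 0 1;0.9 0 0.5 0 0 0 1;0 0 0 0 0 0 1")

```text
clock: 12.85
eef_pos: [616.4, 33.8, 186.2]
tcp_rot: [-1.576, 0.019, 3.045]
contact_force: [0.0, 0.5, -0.4]
opening: -0.001
```

```bash
cat > chk.py <<'E'
from h import *
st()
s=r.sense();im=r.grab_frame('wrist');print(wings(s,im))
hsv=cv2.cvtColor(im,cv2.COLOR_BGR2HSV)
def med(p):
    u,v=wproj(s,O+RR@np.array(p,float));u,v=int(round(u)),int(round(v))
    return (u,v,hsv[v,u].tolist()) if 0<=u<560 and 0<=v<420 else (u,v)
for a in range(-90,-40,3):
    print(a,[med((q*np.cos(np.radians(a)),q*np.sin(np.radians(a)),58)) for q in (55,75)])
f=lambda p:(RR.T@(p-O))
m=cv2.inRange(hsv,(14,150,90),(28,255,255))
n,l,stt,c=cv2.connectedComponentsWithStats(m)
for i in range(1,n):
    if stt[i,4]>30:
        p=f(wray(s,*c[i],100));print(stt[i].tolist(),c[i].round(),p.round(1),np.degrees(np.arctan2(p[1],p[0])).round())
E
python3 chk.py
```

```text
t 12.85 riser [  39.  -103.2  186.2] rot [-90.3   1.1 174.4] F [-0.   0.5 -0.4] op -0.0
[(-41, np.int64(4)), (-38, np.int64(4)), (-35, np.int64(4)), (-32, np.int64(3)), (67, np.int64(2)), (70, np.int64(2)), (73, np.int64(2)), (76, np.int64(2)), (79, np.int64(3)), (82, np.int64(4)), (85, np.int64(4)), (88, np.int64(4)), (91, np.int64(3))]
-90 [(233, 230, [13, 156, 54]), (254, 230, [18, 29, 89])]
-87 [(233, 227, [7, 117, 50]), (254, 226, [7, 25, 90])]
-84 [(232, 224, [19, 16, 128]), (253, 222, [8, 35, 59])]
-81 [(232, 222, [15, 8, 123]), (252, 218, [20, 19, 120])]
-78 [(231, 219, [13, 12, 149]), (252, 215, [15, 16, 125])]
-75 [(230, 216, [18, 13, 189]), (250, 211, [9, 10, 185])]
-72 [(229, 213, [15, 8, 192]), (249, 207, [12, 13, 195])]
-69 [(228, 211, [15, 6, 166]), (248, 203, [11, 161, 84])]
-66 [(227, 208, [11, 148, 81]), (246, 199, [12, 145, 81])]
-63 [(225, 205, [10, 158, 84]), (244, 196, [12, 163, 72])]
-60 [(224, 203, [10, 154, 86]), (242, 192, [10, 155, 84])]
-57 [(222, 200, [11, 139, 79]), (239, 189, [11, 162, 85])]
-54 [(220, 198, [10, 144, 78]), (237, 185, [9, 136, 79])]
-51 [(218, 195, [14, 157, 78]), (234, 182, [11, 144, 78])]
-48 [(216, 193, [12, 147, 80]), (231, 179, [13, 180, 68])]
-45 [(213, 191, [11, 168, 79]), (228, 176, [15, 178, 70])]
-42 [(211, 189, [12, 171, 79]), (225, 173, [13, 170, 72])]
[10, 135, 81, 75, 2300] [ 49. 172.] [ 66.4  80.3 100. ] 50.0
[118, 206, 75, 57, 1248] [161. 239.] [  8.5  -0.9 100. ] -6.0
[261, 207, 29, 27, 494] [275. 221.] [ 23.9 -96.2 100. ] -76.0
[92, 347, 20, 15, 188] [103. 353.] [-106.6   66.4  100. ] 148.0
[56, 348, 8, 13, 53] [ 59. 355.] [-108.3  108.4  100. ] 135.0
[65, 348, 13, 13, 82] [ 71. 354.] [-107.    96.4  100. ] 138.0
[79, 348, 12, 13, 87] [ 85. 354.] [-106.9   83.4  100. ] 142.0
```

```bash
python3 -c "
from rig import r
print(r.sign_off())"
```

```text
the job is handed in; nothing more can be done
None
```

The bar is against its stop peg and the nut is snug. I handed the job in at about 13 s of the 72 s allowed; sign-off gives no verdict.

- **Bar:** I pushed the post round with the shut fingertips until the bar stopped on the peg, with about 10 N at the wrist. My first sweep passed over the post without touching it, because the real fingertips sit about 35 mm short of the reported TCP. I lowered the tool by that much and repeated the sweep.
- **Nut:** Two clockwise strokes turned it about 180° in all. It then came up hard against its stop, with a peak of about 19 N at the wrist against the 34 N limit.
- **Final checks (wrist camera):**
  - The wings stand at about -36° and 85°; snug is -35° and 85°.
  - The bar and post stand at about -76°; the peg position is -75°.
  - Contact force was close to zero, with the arm clear of everything.
- **Less certain:**
  - I estimate these angles are good to about 2–3°, against limits of 4° for the bar and 9° for the nut.
  - The bangle, ring box and jar were never approached and looked unmoved in the pictures, but I did not measure them again at the end.

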